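# Put the hot-air nozzles back on their stand in order of size

### The job

Put the four hot-air rework nozzles from the soldering mat back on the nozzle stand, mouth up: each one over the post whose black square outline is the size of its mouth, so that they stand in a row from the smallest to the largest, and each fully down on the plate. Do not disturb the heatsink and the bottle beside the work, and keep the arm off the instrument shelf at the back.

Things in the scene. Friction and masses are not known exactly. Their poses are not given: they have to be found in the camera images.
- nozzle1_mid (a point): Upright bare-metal hot-air nozzle with the 12 x 12 mm square mouth, 60 mm tall; the point is on its axis 30 mm above its underside. Round collar below (29 mm outside, bore 25 mm, 24 mm deep, open underneath), square head 12 x 12 mm from 34 to 60 mm up, its flats across the point's x and y: grip across them. Clamp screw to 21 mm from the axis. About 62 g.
- nozzle2_mid (a point): Upright bare-metal hot-air nozzle with the 20 x 20 mm square mouth, 60 mm tall; the point is on its axis 30 mm above its underside. Round collar below (29 mm outside, bore 25 mm, 24 mm deep, open underneath), square head 20 x 20 mm from 34 to 60 mm up, its flats across the point's x and y: grip across them. Clamp screw to 21 mm from the axis. About 73 g.
- nozzle3_mid (a point): Upright bare-metal hot-air nozzle with the 28 x 28 mm square mouth, 60 mm tall; the point is on its axis 30 mm above its underside. Round collar below (29 mm outside, bore 25 mm, 24 mm deep, open underneath), square head 28 x 28 mm from 34 to 60 mm up, its flats across the point's x and y: grip across them. Clamp screw to 21 mm from the axis. About 84 g.
- nozzle4_mid (a point): Upright bare-metal hot-air nozzle with the 36 x 36 mm square mouth, 60 mm tall; the point is on its axis 30 mm above its underside. Round collar below (29 mm outside, bore 25 mm, 24 mm deep, open underneath), square head 36 x 36 mm from 34 to 60 mm up, its flats across the point's x and y: grip across them. Clamp screw to 21 mm from the axis. About 95 g.
- post1_foot (a point): Post of the fixed grey nozzle stand beside the 12 x 12 mm black outline (outline centre 43 mm to the point's -y). The point is on the post's axis at the plate's top, 10 mm above the bench. Post 22 mm tall: 21 mm across up to 7 mm, then tapering to a 6 mm tip. x runs along the row to the bigger outlines, posts 52 mm apart, z up. Plate 222 x 90 mm.
- post2_foot (a point): Post of the fixed grey nozzle stand beside the 20 x 20 mm black outline (outline centre 43 mm to the point's -y). The point is on the post's axis at the plate's top, 10 mm above the bench. Post 22 mm tall: 21 mm across up to 7 mm, then tapering to a 6 mm tip. x runs along the row to the bigger outlines, posts 52 mm apart, z up. Plate 222 x 90 mm.
- post3_foot (a point): Post of the fixed grey nozzle stand beside the 28 x 28 mm black outline (outline centre 43 mm to the point's -y). The point is on the post's axis at the plate's top, 10 mm above the bench. Post 22 mm tall: 21 mm across up to 7 mm, then tapering to a 6 mm tip. x runs along the row to the bigger outlines, posts 52 mm apart, z up. Plate 222 x 90 mm.
- post4_foot (a point): Post of the fixed grey nozzle stand beside the 36 x 36 mm black outline (outline centre 43 mm to the point's -y). The point is on the post's axis at the plate's top, 10 mm above the bench. Post 22 mm tall: 21 mm across up to 7 mm, then tapering to a 6 mm tip. x runs along the row to the bigger outlines, posts 52 mm apart, z up. Plate 222 x 90 mm.
- heatsink: Finned aluminium heatsink, 36 x 50 x 23 mm, loose on the bench near the front edge, in the middle; origin at the centre of its underside. A bystander; just beyond it a test board with a 60 mm tall probe post is fixed to the bench. An instrument shelf (underside at z = 0.46, front edge at x = 0.63 to 0.64) hangs over the back of the bench: keep the wrist clear of it and of the instruments on it.
- ipa: Small white bottle with a red spout, 52 mm across and 128 mm tall, loose on the bench at the right; origin at the centre of its underside. A bystander.
Not all that is in view belongs to the job. What is shaped like the part that bears nozzle4_mid but pink is not meant. What is shaped like the part that bears nozzle1_mid but red is not meant.

How it is judged:
By the outcome, as a careful person would: the job done as asked, in the order asked, and still so for the second after the job is handed in, with the robot touching nothing.
It also fails if it takes over 115 s, if anything falls off the work surface, if the arm or the gripper's body presses on something with over 40 N, if the wrist force passes 120 N, or if a joint passes its speed limit or range.

### The arm

A 7-joint arm with a two-finger parallel gripper is mounted at the origin on a cart in front of the work surface, level with it; the furniture and walls round the work are solid. World frame = base frame: x ahead of the robot, y to its left, z up, the work surface at z = 0. Lengths are in m, angles in rad, forces in N, time in s.
With the tool pointing down it reaches from about 0.4 to 0.9 m from the base axis. Payload 5.5 kg.
Tool frame: the origin (TCP) lies between the finger pads; the fingertips stand 8 mm ahead of it and the grasp point (between the pads) lies 11 mm behind it; z points along the fingers, y is the line along which they close (so a half turn about z gives the same grasp; the last joint's range is limited). The gripper opens to 85 mm and grips with 20 to 120 N. Pads are 22 mm wide; open, the fingers measure 114 mm over their backs; the gripper's body (76 mm by 85 mm) begins 54 mm behind the grasp point. The pads swing forward as they close: fully open they stand 13 mm farther back than shut.
Start: joints at [-0.934, 0.501, -0.427, 1.55, 0.221, 1.138, -0.21], TCP at [0.237, 0.605, 0.239] pointing down, gripper open.
Joint ranges: [-2.88, 2.88], [-0.31, 2.03], [-1.54, 1.56], [0.2, 2.42], [-1.41, 4.55], [0.19, 2.02], [-2.57, 2.57]. Speed limits (rad/s): [2.57, 2.57, 3.14, 3.14, 3.14, 3.14, 3.14].

### API

Orientations are given as a 3x3 rotation matrix whose columns are the frame's x, y, z axes.
In Python, from workcell import * gives the robot as it stands.
- The arm moves only by the tool drive_tool, never from a script. Its argument "motion" is a list of rows, each a list of 2 entries, a list of its own where there are three numbers: the shift along the tool's x, y, z scaled (see below), then the turn about the tool's z scaled (see below). In form: [[[x, y, z], spin], ...]. A call has 1 to 8 rows; each row shifts and turns the commanded pose from where the row before left it, along the tool's axes as they then stand; what a row does not reach is not made up. The controller multiplies each number of a shift by 20 mm and each number of a turn by 0.1 rad. A row lasts 1/12 s, in which the tool goes at most 41.7 mm and 7.16 degrees, less where a joint would pass 70% of its speed; a pose out of reach is approached as far as the arm can. A call with a number of a shift or a turn outside -1 to 1 is refused whole. A call with a gripper value outside its range is refused whole. "fingers" is the opening, from -1 (shut) to 1 (fully open), set as the call begins (left out, the last holds). The fingers move at their own pace and stop on an object; "newtons" is the grip in N (left out, the last holds). Time passes only in rows, so rows that do not move let the fingers close. It gives the time, the measured TCP pose, the force, the opening and the grip force at its end, in the units of the state.
- sense(): the state, without advancing time (a new reading comes with each control period).
- grab_frame(name): name is "scene" or "top"; returns (picture, depth): 480x640x3 uint8, blue, green, red; 480x640 float32, m along the optical axis (not along the pixel's ray), 0 where there is no reading.
- get_calibration(name): a dict with "camera_matrix" (3x3 intrinsics, pixels), "origin" and "rotation" of the camera in the world. Camera axes: x right, y down, z forward; pixel columns grow to the right and rows downward; lengths in m; the calibration is good to about 2 mm. A picture is of the moment at which its call begins. get_calibration takes no time and is no camera call.
- finish_job(): hands the job in; it is judged then, once.
Trained networks look in the newest picture that a camera, given by its name, has taken for a name from the list of things; names that differ only in an ending like _2 or _b are one class to them, and where a whole thing is asked for, a point or a joint stands for the part that bears it (a point fixed in the world has none). Each returns a list of dicts, best first, with "confidence" (0 to 1); they miss things now and then, are a little off and sometimes report something else, mostly with a low value. They report only what shows in the picture. A call takes as long as a camera call. They do not tell look-alikes from the thing itself.
- trace(camera, name): "region" (480x640 bool, what is visible of it) and "box" ([left, top, width, height] in pixels, round what is visible of it).
The state is a dict: "t": time; "joints": joint angles; "joint_velocities": joint speeds; "tau": joint torques, N m; "position": TCP position; "ee_rot": TCP orientation; "contact_force": force on the tool from outside, world axes, zero at the start; "moment": the same for the moment, N m; "gripper_width": finger opening in m; "grasp_force": force on a finger pad.
Only numpy, scipy, OpenCV 4.12 (cv2) and the standard library are available. Lean on these libraries where they do the work, as an engineer would, in place of code of your own. Each camera call takes 0.05 s, during which the arm holds its last target. There are 200 camera calls.

## Working session

There is one attempt and no reset: what is moved stays moved. The work goes in short steps, Python scripts to look and compute and a tool call to move; the robot and the scene stay as the last step left them, time stands still between calls to the robot, and variables do not carry over. Pictures are saved under pics/ and viewed, at most 14 in all, crops included, and the job is handed in when it is done.

Besides the shell and the picture viewer there is one more tool, called as a command line: name --argument value ..., lists and objects as JSON in quotes. drive_tool: Moves the arm, as the interface text tells. Its arguments: {"type":"object","properties":{"motion":{"type":"array"},"fingers":{"type":"number"},"newtons":{"type":"number"}},"required":["motion"]}

```bash
mkdir -p pics; ls; python3 - <<'E'
from workcell import *
import cv2,numpy as np
s=sense();print(s['t'],s['position'],s['ee_rot'],s['gripper_width'])
for n in ("scene","top"):
    im,d=grab_frame(n);cv2.imwrite(f"pics/{n}0.png",im);np.savez(f"/tmp/{n}0.npz",im=im,d=d)
    c=get_calibration(n);print(n,c)
E
```

```text
pics
0.0 [0.23715168 0.6044578  0.2382486 ] [[-9.30967015e-01  3.65102468e-01 -7.77920363e-04]
 [ 3.65103291e-01  9.30965270e-01 -1.80379695e-03]
 [ 6.56461216e-05 -1.96329675e-03 -9.99998071e-01]] 0.08548595432401535
scene {'camera_matrix': array([[580.3612657 ,   0.        , 309.99327639],
       [  0.        , 580.3612657 , 244.15674729],
       [  0.        ,   0.        ,   1.        ]]), 'origin': array([-0.51021019, -0.66604027,  0.64728568]), 'rotation': array([[ 0.51667327, -0.37270396,  0.77080509],
       [-0.85605911, -0.24017316,  0.45768947],
       [ 0.01454402, -0.89633064, -0.44314767]])}
top {'camera_matrix': array([[473.90580608,   0.        , 319.26414007],
       [  0.        , 473.90580608, 243.20855732],
       [  0.        ,   0.        ,   1.        ]]), 'origin': array([ 0.37803349, -0.01824023,  1.37516212]), 'rotation': array([[-1.92309260e-03, -9.94967665e-01,  1.00178076e-01],
       [-9.99933693e-01,  7.75878602e-04, -1.14894497e-02],
       [ 1.13539049e-02, -1.00193529e-01, -9.94903184e-01]])}
```

View pics/top0.png

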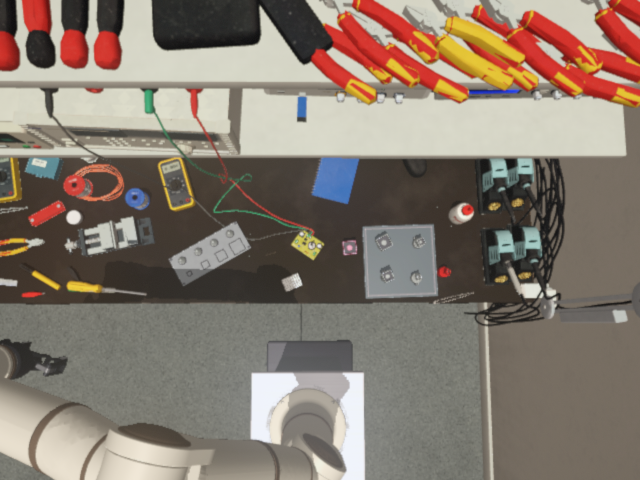

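View pics/scene0.png

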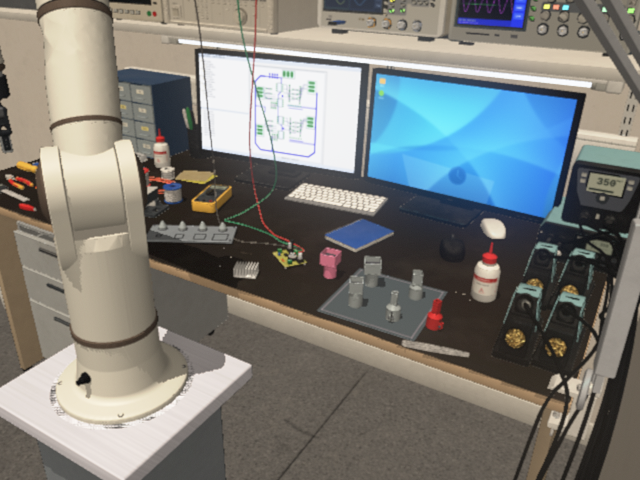

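The top view shows the mat at (400,260) with four metal nozzles at about (383,241), (420,241), (387,273) and (417,277). The stand is at (210,252) with its outlines growing to the right. There are two decoys: pink at (349,247) and red at (445,272). Next I enlarge and measure.

```bash
cat > h.py <<'E'
import numpy as np,cv2
from workcell import *
def world(c,uv,d=None,z=None):
    K=c['camera_matrix'];R=np.array(c['rotation']);o=np.array(c['origin'])
    r=R@np.array([(uv[0]-K[0,2])/K[0,0],(uv[1]-K[1,2])/K[1,1],1.])
    return o+r*(d if z is None else (z-o[2])/r[2])
def cloud(c,d):
    K=c['camera_matrix'];v,u=np.mgrid[0:480,0:640]
    p=np.stack([(u-K[0,2])/K[0,0]*d,(v-K[1,2])/K[1,1]*d,d],-1)
    return p@np.array(c['rotation']).T+np.array(c['origin'])
def proj(c,P):
    q=(np.array(P)-c['origin'])@np.array(c['rotation']);K=c['camera_matrix']
    return q[...,0]/q[...,2]*K[0,0]+K[0,2],q[...,1]/q[...,2]*K[1,1]+K[1,2]
E
python3 - <<'E'
from h import *
im=np.load('/tmp/top0.npz')['im'];s=np.load('/tmp/scene0.npz')['im']
a=cv2.resize(im[212:302,355:455],(800,720)[:2] and (640,576),interpolation=cv2.INTER_CUBIC)
b=cv2.resize(im[215:290,160:260],(800,600),interpolation=cv2.INTER_CUBIC)
cv2.imwrite('pics/mat.png',a);cv2.imwrite('pics/stand.png',b)
c=get_calibration('top')
for n in ['nozzle1_mid','nozzle2_mid','nozzle3_mid','nozzle4_mid','heatsink','ipa','post1_foot']:
    for r in trace('top',n)[:5]: print(n,round(r['confidence'],2),r['box'])
E
```

```text
nozzle1_mid 0.64 [412.8, 273.4, 9.3, 13.9]
nozzle2_mid 0.67 [209.9, 242.0, 6.4, 3.2]
nozzle2_mid 0.65 [413.0, 241.3, 12.6, 8.2]
nozzle3_mid 0.61 [377.2, 271.2, 21.0, 10.7]
nozzle3_mid 0.57 [449.7, 203.5, 20.9, 19.6]
nozzle4_mid 0.74 [343.3, 245.3, 14.4, 9.7]
nozzle4_mid 0.66 [378.9, 237.7, 13.2, 12.1]
heatsink 0.72 [283.8, 276.9, 20.0, 12.3]
ipa 0.77 [451.9, 202.7, 17.9, 20.2]
post1_foot 0.61 [179.6, 257.5, 2.8, 9.0]
```

View pics/mat.png

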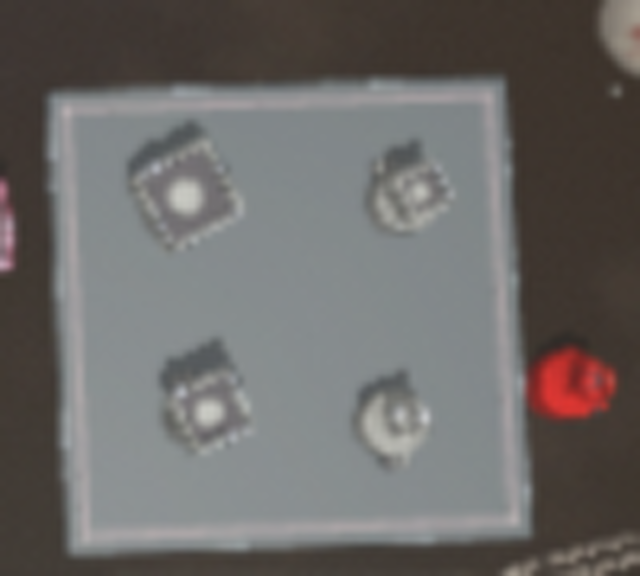

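View pics/stand.png

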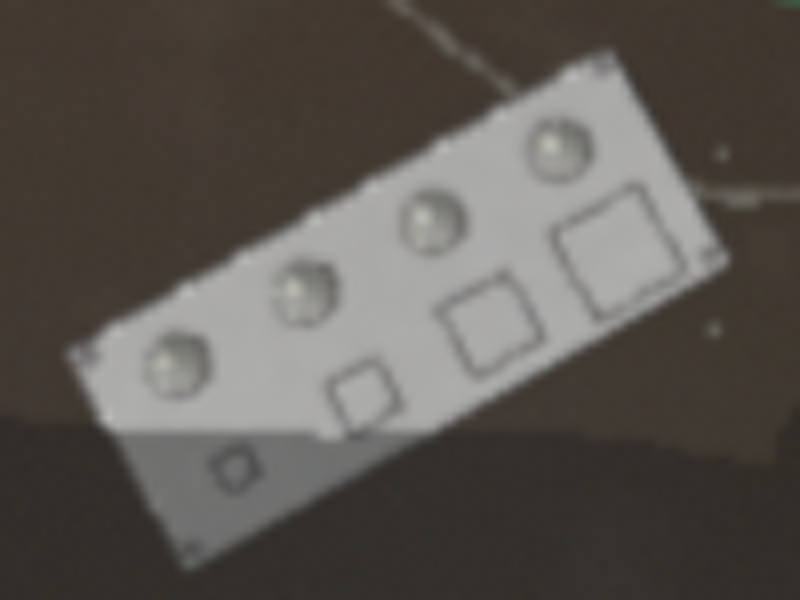

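The mat crop confirms four bare-metal nozzles: 36 mm top left, 28 mm bottom left, 20 mm top right and 12 mm bottom right. The pink and red look-alikes sit off the mat. On the stand, post 1 is the lower-left post and post 4 the upper right.

```bash
python3 - <<'E'
from h import *
for cam in('top','scene'):
    z=np.load(f'/tmp/{cam}0.npz');d=z['d'];im=z['im'].astype(int);c=get_calibration(cam);P=cloud(c,d)
    print(cam)
    rough={}
    ct=get_calibration('top')
    for n,(u,v) in {'n4':(384.3,242),'n3':(387.7,276.5),'n2':(421,242),'n1':(418,276.5)}.items():
        w=world(ct,(u,v),z=.06)
        near=(np.hypot(P[...,0]-w[0],P[...,1]-w[1])<.04)&(d>0)
        mat=np.median(P[...,2][near&(P[...,2]<.02)])
        m=near&(P[...,2]>.05)&(P[...,2]<.08)
        q=P[m]; r=cv2.minAreaRect((q[:,:2]*1000).astype(np.float32))
        print(n,w.round(4),'mat z',mat.round(4),m.sum(),'ztop',np.percentile(q[:,2],[50,95]).round(4),'mean',q.mean(0).round(4),'rect',np.round(r[0],1),np.round(r[1],1),round(r[2],1))
    if cam=='top':
        s=[(70,355),(612,52),(728,262),(190,570)]
        for z0,ps in((.01,s),(.032,[(178,362),(307,290),(434,220),(560,148)]),(.01,[(236,467),(364,397),(491,325),(617,253)])):
            for x,y in ps: print(z0,world(c,((x+.5)/8-.5+160,(y+.5)/8-.5+215),z=z0).round(4))
        for (x,y) in [(349,247),(445,272),(291,282),(307,243)]: print(P[y,x].round(3))
        b,g,r=im[...,0],im[...,1],im[...,2]
        for nm,m in(('red',(r>150)&(g<70)),('grn',(g>100)&(r<70)&(b<120))):
            m=m&(d>0)
            vv,uu=np.nonzero(m[150:240,190:320]);
            for k in range(0,len(vv),max(1,len(vv)//12)): print(nm,uu[k]+190,vv[k]+150,P[vv[k]+150,uu[k]+190].round(3))
E
```

```text
top
n4 [ 0.5137 -0.2152  0.06  ] mat z 0.0004 78 ztop [0.0543 0.0638] mean [ 0.5137 -0.2163  0.0558] rect [ 513.  -215.2] [35.9 36.5] 29.2
n3 [ 0.4175 -0.2231  0.06  ] mat z 0.0009 65 ztop [0.0531 0.0637] mean [ 0.418  -0.2242  0.0555] rect [ 418.8 -223.7] [27.3 28.2] 26.3
n2 [ 0.5136 -0.318   0.06  ] mat z 0.0008 36 ztop [0.0593 0.0637] mean [ 0.514  -0.3171  0.0583] rect [ 514.5 -317. ] [19.9 20. ] 26.3
n1 [ 0.4173 -0.3074  0.06  ] mat z 0.0008 17 ztop [0.0562 0.0619] mean [ 0.4146 -0.3094  0.0566] rect [ 414.7 -309.8] [11.4 12.5] 14.0
0.01 [0.4704 0.4001 0.01  ]
0.01 [0.5803 0.2074 0.01  ]
0.01 [0.5037 0.1644 0.01  ]
0.01 [0.3933 0.3551 0.01  ]
0.032 [0.4664 0.3553 0.032 ]
0.032 [0.4919 0.3104 0.032 ]
0.032 [0.5168 0.266  0.032 ]
0.032 [0.5425 0.2217 0.032 ]
0.01 [0.4301 0.3396 0.01  ]
0.01 [0.4551 0.2944 0.01  ]
0.01 [0.481  0.2494 0.01  ]
0.01 [0.507  0.2045 0.01  ]
[ 0.5   -0.117  0.054]
[ 0.43  -0.386  0.05 ]
[0.404 0.048 0.006]
[0.516 0.002 0.008]
red 239 188 [0.678 0.201 0.008]
red 253 201 [0.641 0.16  0.001]
red 259 206 [0.626 0.142 0.002]
red 263 208 [0.62  0.13  0.004]
re
[... 602 characters left out ...]
93 0.107 0.006]
grn 278 220 [ 0.585  0.087 -0.003]
grn 284 223 [ 0.576  0.069 -0.001]
grn 289 225 [ 0.57   0.054 -0.001]
grn 294 227 [0.563 0.039 0.011]
scene
n4 [ 0.5137 -0.2152  0.06  ] mat z 0.0022 184 ztop [0.0565 0.0619] mean [ 0.5131 -0.2152  0.0563] rect [ 513.9 -214.4] [43.3 36.2] 29.4
n3 [ 0.4175 -0.2231  0.06  ] mat z 0.0023 160 ztop [0.0561 0.0622] mean [ 0.4185 -0.2236  0.0563] rect [ 418.7 -223.4] [35.5 26.8] 27.2
n2 [ 0.5136 -0.318   0.06  ] mat z 0.0021 102 ztop [0.0571 0.0614] mean [ 0.5143 -0.3177  0.0565] rect [ 515.7 -317.6] [28.3 20.7] 22.6
n1 [ 0.4173 -0.3074  0.06  ] mat z 0.0022 50 ztop [0.0588 0.0624] mean [ 0.414  -0.3102  0.0579] rect [ 414.9 -309.8] [15.7 12.3] 9.6
```

drive_tool --motion '[[[0,0,0],1],[[0,0,0],1],[[-0.5,0,0],1],[[-1,0,0],1],[[-1,0,0],1],[[-1,0,0],1],[[-1,0,0],0.9],[[-1,0,0],0]]' --fingers 0.5 --newtons 40

```text
t: 1.12
position: [0.3103, 0.5232, 0.2394]
ee_rot: [[-0.481, 0.877, 0.0], [0.877, 0.481, 0.0], [0.0, 0.0, -1.0]]
contact_force: [0.4, -0.6, 0.4]
gripper_width: 0.0638
grasp_force: 0.0
```

```bash
cat >> h.py <<'E'
T={'n4':(.5135,-.2152,.046,29.),'n3':(.4185,-.2237,.046,26.7),'n2':(.5147,-.3172,.046,25.),'n1':(.4147,-.3098,.046,12.),
'p1':(.4675,.3606,.054,29.7),'p2':(.4931,.3155,.054,29.7),'p3':(.5188,.2704,.054,29.7),'p4':(.5444,.2253,.054,29.7)}
def go(name,z=None):
    s=sense();R=np.array(s['ee_rot']);x,y,zz,a=T[name]
    yaw=np.degrees(np.arctan2(R[1,1],R[0,1]))
    d=R.T@(np.array([x,y,zz if z is None else z])-s['position'])
    sp=-((a-yaw+90)%180-90)
    print(name,'t',round(s['t'],2),'pos',np.round(s['position'],4),'yaw',round(yaw,1),'units',np.round(d/.02,2),'spin',round(np.radians(sp)/.1,2),'w',round(s['gripper_width'],4),'gf',round(s['grasp_force'],1),'F',np.round(s['contact_force'],1))
E
python3 -c "
from h import *
go('n4',.15)"
```

```text
n4 t 1.12 pos [0.3103 0.5232 0.2394] yaw 28.8 units [-37.26  -8.86   4.46] spin -0.04 w 0.0638 gf 0.0 F [ 0.4 -0.6  0.4]
```

drive_tool --motion '[[[-1,-0.24,0.1],0],[[-1,-0.24,0.1],0],[[-1,-0.24,0.1],0],[[-1,-0.24,0.1],0],[[-1,-0.24,0.1],0],[[-1,-0.24,0.1],0],[[-1,-0.24,0.1],0],[[-1,-0.24,0.1],0]]'

```text
t: 1.78
position: [0.3538, 0.3645, 0.2234]
ee_rot: [[-0.486, 0.874, 0.0], [0.874, 0.486, 0.0], [0.0, 0.0, -1.0]]
contact_force: [0.4, -0.0, -0.9]
gripper_width: 0.0643
grasp_force: 0.0
```

drive_tool --motion '[[[-1,-0.24,0.1],0],[[-1,-0.24,0.1],0],[[-1,-0.24,0.1],0],[[-1,-0.24,0.1],0],[[-1,-0.24,0.1],0],[[-1,-0.24,0.1],0],[[-1,-0.24,0.1],0],[[-1,-0.24,0.1],0]]'

```text
t: 2.45
position: [0.3979, 0.206, 0.2075]
ee_rot: [[-0.486, 0.874, 0.001], [0.874, 0.486, 0.0], [0.0, 0.001, -1.0]]
contact_force: [0.2, 0.5, 0.8]
gripper_width: 0.0639
grasp_force: 0.0
```

drive_tool --motion '[[[-1,-0.24,0.1],0],[[-1,-0.24,0.1],0],[[-1,-0.24,0.1],0],[[-1,-0.24,0.1],0],[[-1,-0.24,0.1],0],[[-1,-0.24,0.1],0],[[-1,-0.24,0.1],0],[[-1,-0.24,0.1],0]]'

```text
t: 3.12
position: [0.4422, 0.0475, 0.1915]
ee_rot: [[-0.486, 0.874, 0.001], [0.874, 0.486, 0.0], [-0.0, 0.001, -1.0]]
contact_force: [0.2, -0.8, 0.8]
gripper_width: 0.0639
grasp_force: 0.0
```

drive_tool --motion '[[[-1,-0.24,0.1],0],[[-1,-0.24,0.1],0],[[-1,-0.24,0.1],0],[[-1,-0.24,0.1],0],[[-1,-0.24,0.1],0],[[-1,-0.24,0.1],0],[[-1,-0.24,0.1],0],[[-1,-0.24,0.1],0]]'

```text
t: 3.78
position: [0.4863, -0.111, 0.1754]
ee_rot: [[-0.486, 0.874, 0.001], [0.874, 0.486, 0.0], [-0.0, 0.001, -1.0]]
contact_force: [0.4, 1.3, -0.1]
gripper_width: 0.0643
grasp_force: 0.0
```

```bash
python3 -c "
from h import *
go('n4',.12)"
```

```text
n4 t 3.78 pos [ 0.4863 -0.111   0.1754] yaw 29.1 units [-5.21 -1.34  2.77] spin 0.01 w 0.0643 gf 0.0 F [ 0.4  1.3 -0.1]
```

drive_tool --motion '[[[-0.87,-0.22,0.46],0],[[-0.87,-0.22,0.46],0],[[-0.87,-0.22,0.46],0],[[-0.87,-0.22,0.46],0],[[-0.87,-0.22,0.46],0],[[-0.87,-0.22,0.46],0],[[0,0,0],0]]'

```text
t: 4.37
position: [0.513, -0.2182, 0.1188]
ee_rot: [[-0.482, 0.876, -0.001], [0.876, 0.482, -0.002], [-0.001, -0.002, -1.0]]
contact_force: [0.1, -1.4, -0.7]
gripper_width: 0.0641
grasp_force: 0.0
```

```bash
python3 - <<'E'
from h import *
go('n4')
im,d=grab_frame('scene');c=get_calibration('scene')
cv2.imwrite('pics/n4above.png',cv2.resize(im[150:350,290:490],(600,600),interpolation=cv2.INTER_CUBIC))
E
```

```text
n4 t 4.37 pos [ 0.513  -0.2182  0.1188] yaw 28.8 units [0.12 0.1  3.64] spin -0.03 w 0.0641 gf 0.0 F [ 0.1 -1.4 -0.7]
```

View pics/n4above.png

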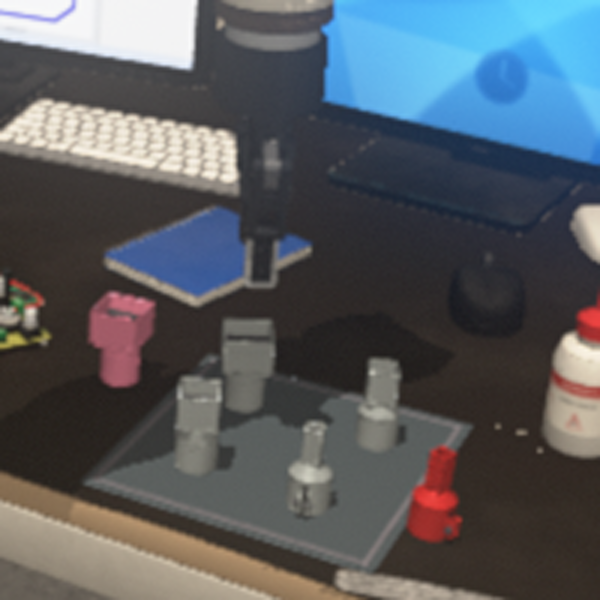

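The gripper (pads at about (262,262) in the crop) is right above nozzle 4, which is at (247,355). I descend and grip.

drive_tool --motion '[[[0.06,0.05,0.8],0],[[0.06,0.05,0.8],0],[[0,0,0.8],0],[[0,0,0.8],0],[[0,0,0.6],0],[[0,0,0],0]]'

```text
t: 4.92
position: [0.5127, -0.2094, 0.0421]
ee_rot: [[-0.487, 0.874, -0.004], [0.874, 0.487, 0.002], [0.003, -0.002, -1.0]]
contact_force: [-0.3, 0.3, 0.1]
gripper_width: 0.0641
grasp_force: 0.0
```

drive_tool --motion '[[[0,0,0],0],[[0,0,0],0],[[0,0,0],0],[[0,0,0],0],[[0,0,0],0],[[0,0,0],0]]' --fingers -1 --newtons 40

```text
t: 5.42
position: [0.515, -0.2113, 0.0451]
ee_rot: [[-0.486, 0.874, 0.002], [0.874, 0.486, -0.0], [-0.001, 0.001, -1.0]]
contact_force: [-0.3, 0.5, 5.4]
gripper_width: 0.0355
grasp_force: 44.3
```

drive_tool --motion '[[[0,0,-0.5],0],[[0,0,-1],0],[[0,0,-1],0],[[0,0,-1],0],[[0,0,-1],0],[[0,0,-1],0],[[0,0,0],0]]'

```text
t: 6.0
position: [0.5164, -0.2124, 0.1585]
ee_rot: [[-0.485, 0.874, 0.006], [0.874, 0.485, -0.002], [-0.005, 0.004, -1.0]]
contact_force: [1.4, 0.4, -0.8]
gripper_width: 0.0351
grasp_force: 43.6
```

```bash
python3 -c "
from h import *
go('p4',.15)"
```

```text
p4 t 6.0 pos [ 0.5164 -0.2124  0.1585] yaw 29.0 units [18.46 11.84  0.39] spin -0.12 w 0.0351 gf 43.6 F [ 1.4  0.4 -0.8]
```

drive_tool --motion '[[[0.98,0.62,0],0],[[0.98,0.62,0],0],[[0.98,0.62,0],0],[[0.98,0.62,0],0],[[0.98,0.62,0],0],[[0.98,0.62,0],0],[[0.98,0.62,0],0],[[0.98,0.62,0],0]]'

```text
t: 6.67
position: [0.524, -0.025, 0.1537]
ee_rot: [[-0.485, 0.874, -0.001], [0.874, 0.485, -0.0], [0.0, -0.001, -1.0]]
contact_force: [-0.2, 0.8, 0.2]
gripper_width: 0.0352
grasp_force: 43.6
```

drive_tool --motion '[[[0.98,0.62,0],0],[[0.98,0.62,0],0],[[0.98,0.62,0],0],[[0.98,0.62,0],0],[[0.98,0.62,0],0],[[0.98,0.62,0],0],[[0.98,0.62,0],0],[[0.98,0.62,0],0]]'

```text
t: 7.33
position: [0.5347, 0.16, 0.1537]
ee_rot: [[-0.485, 0.874, -0.001], [0.874, 0.485, -0.001], [0.0, -0.001, -1.0]]
contact_force: [0.7, 0.3, 0.2]
gripper_width: 0.0352
grasp_force: 43.6
```

drive_tool --motion '[[[0.98,0.62,0],-0.1],[[0.98,0.62,0.4],0],[[0.7,0.6,0.5],0],[[0,0,0.5],0],[[0,0,0],0],[[0,0,0],0],[[0,0,0],0]]'

```text
t: 7.92
position: [0.5413, 0.2219, 0.1261]
ee_rot: [[-0.493, 0.87, -0.0], [0.87, 0.493, -0.001], [-0.001, -0.001, -1.0]]
contact_force: [0.7, -0.9, -0.8]
gripper_width: 0.0354
grasp_force: 43.6
```

```bash
python3 - <<'E'
from h import *
go('p4')
for n in('top','scene'):
    im,d=grab_frame(n);np.savez(f'/tmp/{n}1.npz',im=im,d=d)
    if n=='scene':
        cv2.imwrite('pics/p4.png',cv2.resize(im[140:260,130:290],(800,600),interpolation=cv2.INTER_CUBIC))
E
```

```text
p4 t 7.92 pos [0.5413 0.2219 0.1261] yaw 29.5 units [0.08 0.22 3.6 ] spin -0.03 w 0.0354 gf 43.6 F [ 0.7 -0.9 -0.8]
```

View pics/p4.png

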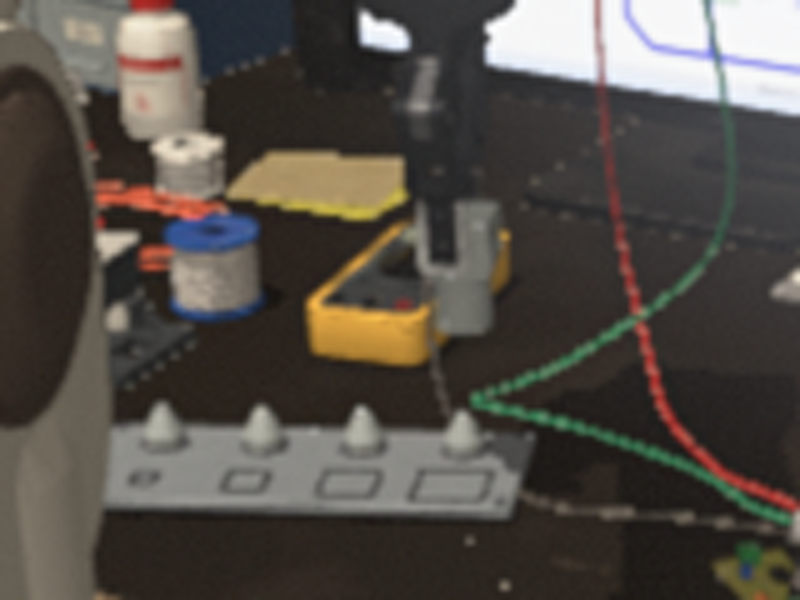

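The nozzle hangs straight, with its collar at crop (466,310), above post 4 at (463,440). I check its projected position before lowering.

```bash
python3 - <<'E'
from h import *
c=get_calibration('scene');s=sense();R=np.array(s['ee_rot'])
b=s['position']+R@np.array([-.0027,0,.041])
for P in(b,b+[0,0,.024],[.5444,.2253,.032],[.5444,.2253,.010],[.4675,.3606,.032]):
    u,v=proj(c,P);print(np.round(P,4),'crop px',round((u-130)*5),round((v-140)*5))
E
```

```text
[0.5432 0.22   0.0857] crop px 460 319
[0.5432 0.22   0.1097] crop px 457 275
[0.5444 0.2253 0.032 ] crop px 459 413
[0.5444 0.2253 0.01  ] crop px 461 451
[0.4675 0.3606 0.032 ] crop px 158 405
```

drive_tool --motion '[[[0.3,0.2,0.5],0],[[0,0,0.8],0],[[0,0,0.6],0],[[0,0,0.4],0],[[0,0,0.4],0],[[0,0,0.3],0],[[0,0,0],0]]'

```text
t: 8.6
position: [0.5411, 0.2304, 0.0647]
ee_rot: [[-0.494, 0.869, -0.002], [0.869, 0.494, -0.001], [-0.0, -0.002, -1.0]]
contact_force: [0.7, 0.2, -0.9]
gripper_width: 0.0351
grasp_force: 43.6
```

drive_tool --motion '[[[0,0,0.3],0],[[0,0,0.2],0],[[0,0,0.15],0],[[0,0,0],0]]'

```text
t: 8.93
position: [0.5429, 0.2305, 0.0535]
ee_rot: [[-0.494, 0.87, 0.002], [0.87, 0.494, -0.0], [-0.001, 0.002, -1.0]]
contact_force: [2.2, -1.4, -0.9]
gripper_width: 0.035
grasp_force: 42.7
```

drive_tool --motion '[[[0,0,0.1],0],[[0,0,0],0],[[0,0,0],0]]'

```text
t: 9.18
position: [0.543, 0.2305, 0.0532]
ee_rot: [[-0.494, 0.87, 0.002], [0.87, 0.494, 0.0], [-0.001, 0.002, -1.0]]
contact_force: [-1.9, -4.6, 13.7]
gripper_width: 0.035
grasp_force: 44.6
```

drive_tool --motion '[[[0,0,0],0],[[0,0,0],0],[[0,0,0],0],[[0,0,0],0]]' --fingers 0.45

```text
t: 9.52
position: [0.5412, 0.2312, 0.0508]
ee_rot: [[-0.495, 0.869, -0.001], [0.869, 0.495, 0.0], [0.0, -0.001, -1.0]]
contact_force: [-0.2, 0.2, 0.0]
gripper_width: 0.0618
grasp_force: 0.0
```

drive_tool --motion '[[[0,0,-0.6],0],[[0,0,-1],0],[[0,0,-1],0],[[0,0,-1],0],[[0,0,-1],0],[[0,0,0],0]]'

```text
t: 10.02
position: [0.5444, 0.2323, 0.1481]
ee_rot: [[-0.494, 0.869, 0.007], [0.869, 0.494, 0.003], [-0.0, 0.007, -1.0]]
contact_force: [0.4, 0.7, 0.7]
gripper_width: 0.0619
grasp_force: 0.0
```

```bash
python3 - <<'E'
from h import *
go('n3',.13)
im,d=grab_frame('scene');c=get_calibration('scene')
P=cloud(c,d);m=(np.hypot(P[...,0]-.5444,P[...,1]-.2253)<.03)&(d>0)&(P[...,2]<.085)&(P[...,2]>.03)
q=P[m];print(len(q),np.percentile(q[:,2],[90,98,100]).round(4)); q=q[q[:,2]>.063];print(cv2.minAreaRect((q[:,:2]*1000).astype(np.float32)))
cv2.imwrite('pics/p4b.png',cv2.resize(im[140:260,130:290],(800,600),interpolation=cv2.INTER_CUBIC))
E
```

```text
n3 t 10.02 pos [0.5444 0.2323 0.1481] yaw 29.6 units [-16.71 -16.75   0.79] spin 0.51 w 0.0619 gf 0.0 F [0.4 0.7 0.7]
278 [0.0682 0.0708 0.073 ]
((544.1534423828125, 226.46060180664062), (47.696571350097656, 37.751258850097656), 26.469099044799805)
```

View pics/p4b.png

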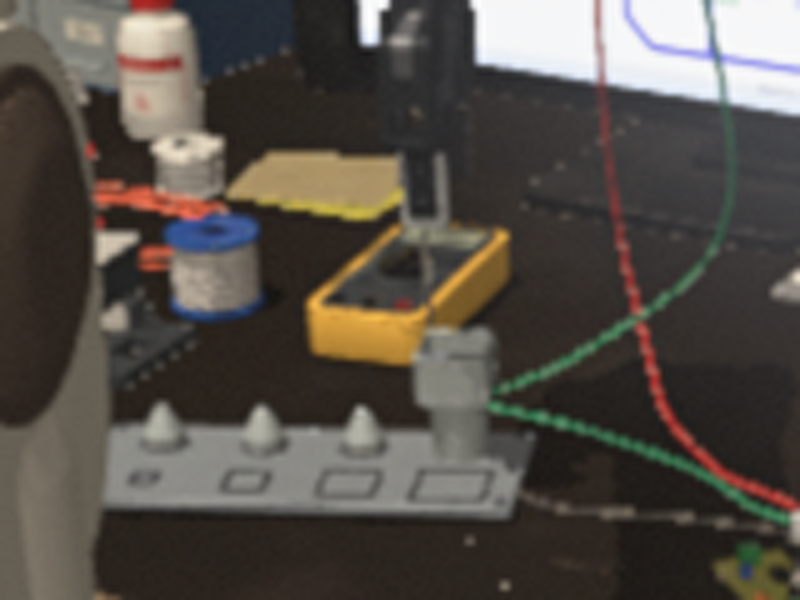

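Nozzle 4 is seated: it stands on post 4 at crop (457,390), and its top measures z≈0.07 as required. Nozzle 3 is next.

drive_tool --motion '[[[-0.95,-0.95,0],0.1],[[-0.95,-0.95,0],0.1],[[-0.95,-0.95,0],0.1],[[-0.95,-0.95,0],0.1],[[-0.95,-0.95,0],0.1],[[-0.95,-0.95,0],0],[[-0.95,-0.95,0],0],[[-0.95,-0.95,0],0]]'

```text
t: 10.73
position: [0.477, 0.0244, 0.1425]
ee_rot: [[-0.45, 0.893, -0.001], [0.893, 0.45, -0.0], [0.001, -0.001, -1.0]]
contact_force: [-0.1, -0.4, -0.0]
gripper_width: 0.062
grasp_force: 0.0
```

drive_tool --motion '[[[-0.95,-0.95,0.1],0],[[-0.95,-0.95,0.1],0],[[-0.95,-0.95,0.1],0],[[-0.95,-0.95,0.1],0],[[-0.95,-0.95,0.1],0],[[-0.95,-0.95,0.1],0],[[-0.95,-0.95,0.1],0],[[-0.95,-0.95,0],0]]'

```text
t: 11.4
position: [0.4096, -0.1793, 0.1283]
ee_rot: [[-0.45, 0.893, -0.002], [0.893, 0.45, 0.001], [0.001, -0.001, -1.0]]
contact_force: [0.4, 0.1, 0.2]
gripper_width: 0.0619
grasp_force: 0.0
```

drive_tool --motion '[[[-0.8,-0.8,0],0],[[-0.4,-0.4,0],0],[[0,0,0],0],[[0,0,0],0],[[0,0,0],0]]'

```text
t: 11.82
position: [0.4005, -0.2096, 0.1288]
ee_rot: [[-0.451, 0.892, -0.001], [0.892, 0.451, 0.001], [0.001, -0.0, -1.0]]
contact_force: [0.1, -0.6, 0.2]
gripper_width: 0.0616
grasp_force: 0.0
```

```bash
python3 - <<'E'
from h import *
go('n3',.043)
E
```

```text
n3 t 11.82 pos [ 0.4005 -0.2096  0.1288] yaw 26.8 units [-1.04  0.49  4.29] spin 0.02 w 0.0616 gf 0.0 F [ 0.1 -0.6  0.2]
```

drive_tool --motion '[[[-0.55,0.25,0.5],0],[[-0.5,0.25,0.7],0],[[0,0,0.5],0],[[0,0,0],0],[[0,0,0],0]]'

```text
t: 12.23
position: [0.4177, -0.2235, 0.0942]
ee_rot: [[-0.451, 0.892, -0.003], [0.892, 0.451, 0.002], [0.003, -0.002, -1.0]]
contact_force: [-1.0, -0.3, -0.7]
gripper_width: 0.0621
grasp_force: 0.0
```

```bash
python3 - <<'E'
from h import *
go('n3',.044)
E
```

```text
n3 t 12.23 pos [ 0.4177 -0.2235  0.0942] yaw 26.8 units [-0.03  0.04  2.51] spin 0.02 w 0.0621 gf 0.0 F [-1.  -0.3 -0.7]
```

drive_tool --motion '[[[0,0,0.9],0],[[0,0,0.9],0],[[0,0,0.7],0],[[0,0,0],0],[[0,0,0],0]]'

```text
t: 12.65
position: [0.4181, -0.2244, 0.0452]
ee_rot: [[-0.451, 0.893, -0.001], [0.893, 0.451, 0.001], [0.001, -0.001, -1.0]]
contact_force: [0.6, -0.2, 0.2]
gripper_width: 0.0614
grasp_force: 0.0
```

drive_tool --motion '[[[0,0,0],0],[[0,0,0],0],[[0,0,0],0],[[0,0,0],0],[[0,0,0],0],[[0,0,0],0],[[0,0,0],0]]' --fingers -1 --newtons 40

```text
t: 13.23
position: [0.4196, -0.2254, 0.0462]
ee_rot: [[-0.45, 0.893, 0.002], [0.893, 0.45, -0.001], [-0.001, 0.001, -1.0]]
contact_force: [-1.4, 0.8, 7.5]
gripper_width: 0.0271
grasp_force: 43.5
```

drive_tool --motion '[[[0,0,-0.5],0],[[0,0,-1],0],[[0,0,-1],0],[[0,0,-1],0],[[0,0,-1],0],[[0,0,-1],0],[[0,0,0],0]]'

```text
t: 13.82
position: [0.421, -0.2263, 0.1593]
ee_rot: [[-0.45, 0.893, 0.006], [0.893, 0.45, -0.002], [-0.005, 0.005, -1.0]]
contact_force: [-0.1, -0.3, -1.3]
gripper_width: 0.0272
grasp_force: 42.6
```

```bash
python3 - <<'E'
from h import *
go('p3',.15)
E
```

```text
p3 t 13.82 pos [ 0.421  -0.2263  0.1593] yaw 26.7 units [19.98 15.54  0.43] spin -0.52 w 0.0272 gf 42.6 F [-0.1 -0.3 -1.3]
```

drive_tool --motion '[[[0.95,0.75,0],-0.1],[[0.95,0.75,0],-0.1],[[0.95,0.75,0],-0.1],[[0.95,0.75,0],-0.1],[[0.95,0.75,0],-0.1],[[0.95,0.75,0],0],[[0.95,0.75,0],0],[[0.95,0.75,0],0]]'

```text
t: 14.48
position: [0.451, -0.0331, 0.155]
ee_rot: [[-0.494, 0.869, -0.001], [0.869, 0.494, -0.0], [0.0, -0.0, -1.0]]
contact_force: [0.5, -0.2, -1.3]
gripper_width: 0.0276
grasp_force: 42.5
```

drive_tool --motion '[[[0.95,0.75,0],0],[[0.95,0.75,0],0],[[0.95,0.75,0],0],[[0.95,0.75,0],0],[[0.95,0.75,0],0],[[0.95,0.75,0],0],[[0.95,0.75,0],0],[[0.95,0.75,0],0]]'

```text
t: 15.15
position: [0.4802, 0.1581, 0.1549]
ee_rot: [[-0.494, 0.869, -0.001], [0.869, 0.494, -0.0], [0.0, -0.001, -1.0]]
contact_force: [-0.3, 0.1, -1.1]
gripper_width: 0.0273
grasp_force: 42.5
```

drive_tool --motion '[[[0.95,0.6,0],0],[[0.95,0.4,0],0],[[0.7,0.3,0],0],[[0.3,0,0],0],[[0,0,0],0],[[0,0,0],0],[[0,0,0],0]]'

```text
t: 15.73
position: [0.4747, 0.2187, 0.1549]
ee_rot: [[-0.493, 0.87, -0.0], [0.87, 0.493, -0.001], [-0.001, -0.001, -1.0]]
contact_force: [-0.2, -0.4, 0.1]
gripper_width: 0.0271
grasp_force: 42.5
```

```bash
python3 - <<'E'
from h import *
go('p3',.115)
E
```

```text
p3 t 15.73 pos [0.4747 0.2187 0.1549] yaw 29.5 units [1.16 3.19 1.99] spin -0.03 w 0.0271 gf 42.5 F [-0.2 -0.4  0.1]
```

drive_tool --motion '[[[0.3,0.8,0],0],[[0.3,0.8,0],0],[[0.3,0.8,0.5],0],[[0.26,0.8,0.7],0],[[0,0,0.5],0],[[0,0,0],0],[[0,0,0],0]]'

```text
t: 16.32
position: [0.518, 0.2701, 0.1202]
ee_rot: [[-0.493, 0.87, -0.002], [0.87, 0.493, -0.002], [-0.001, -0.003, -1.0]]
contact_force: [-0.8, 0.4, 0.2]
gripper_width: 0.0271
grasp_force: 42.5
```

```bash
python3 - <<'E'
from h import *
go('p3',.054)
s=sense();c=get_calibration('scene');im,d=grab_frame('scene')
b=s['position']+np.array([0,0,-.044])
for P in(b,[.5188,.2704,.010],[.5188,.2704,.032]):
    u,v=proj(c,P);print(round((u-130)*5),round((v-140)*5))
cv2.imwrite('pics/p3.png',cv2.resize(im[140:260,130:290],(800,600),interpolation=cv2.INTER_CUBIC))
E
```

```text
p3 t 16.32 pos [0.518  0.2701 0.1202] yaw 29.5 units [-0.    0.05  3.31] spin -0.03 w 0.0271 gf 42.5 F [-0.8  0.4  0.2]
352 331
361 449
358 410
```

View pics/p3.png

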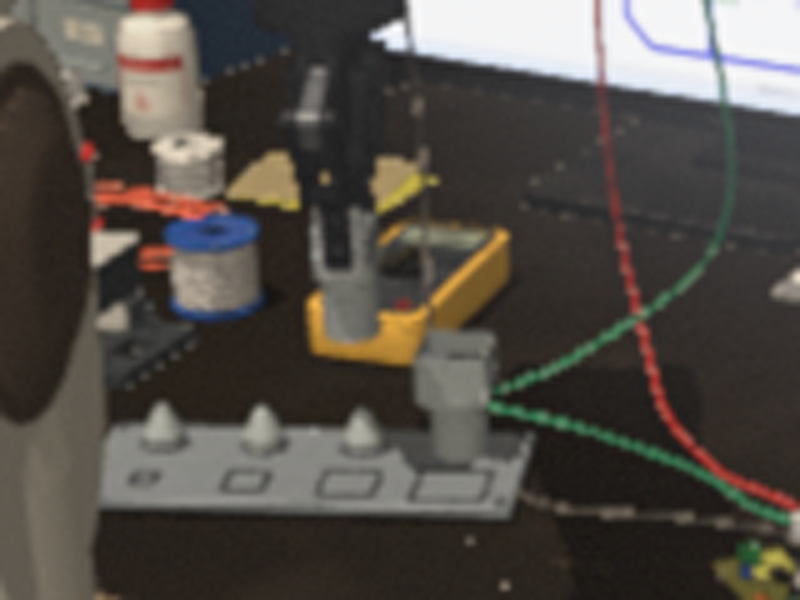

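Nozzle 3's collar is at crop (351,325) and post 3 at (361,435), which matches the predicted projection. I lower it.

drive_tool --motion '[[[0,0.05,0.7],0],[[0,0,0.7],0],[[0,0,0.5],0],[[0,0,0.4],0],[[0,0,0.4],0],[[0,0,0.3],0],[[0,0,0.3],0],[[0,0,0],0]]'

```text
t: 17.03
position: [0.5202, 0.2721, 0.0548]
ee_rot: [[-0.494, 0.87, 0.0], [0.87, 0.494, -0.001], [-0.001, 0.0, -1.0]]
contact_force: [0.8, -2.4, -1.5]
gripper_width: 0.0273
grasp_force: 42.5
```

drive_tool --motion '[[[0,0,0.1],0],[[0,0,0.05],0],[[0,0,0],0],[[0,0,0],0]]'

```text
t: 17.37
position: [0.5203, 0.2723, 0.0544]
ee_rot: [[-0.494, 0.87, 0.001], [0.87, 0.494, -0.0], [-0.001, 0.0, -1.0]]
contact_force: [-5.2, -4.1, 17.3]
gripper_width: 0.0272
grasp_force: 45.1
```

drive_tool --motion '[[[0,0,0],0],[[0,0,0],0],[[0,0,0],0],[[0,0,0],0]]' --fingers 0.35

```text
t: 17.7
position: [0.5196, 0.2731, 0.0519]
ee_rot: [[-0.495, 0.869, -0.0], [0.869, 0.495, 0.0], [0.0, -0.0, -1.0]]
contact_force: [0.0, 0.0, -0.4]
gripper_width: 0.0579
grasp_force: 0.0
```

drive_tool --motion '[[[0,0,-0.6],0],[[0,0,-1],0],[[0,0,-1],0],[[0,0,-1],0],[[0,0,-1],0],[[0,0,0],0],[[0,0,0],0]]'

```text
t: 18.28
position: [0.5207, 0.2734, 0.1461]
ee_rot: [[-0.494, 0.869, 0.003], [0.869, 0.494, 0.002], [0.0, 0.004, -1.0]]
contact_force: [-0.0, -0.3, -0.5]
gripper_width: 0.0575
grasp_force: 0.0
```

```bash
python3 - <<'E'
from h import *
go('n2',.13)
im,d=grab_frame('scene');c=get_calibration('scene')
P=cloud(c,d);m=(np.hypot(P[...,0]-.5188,P[...,1]-.2704)<.027)&(d>0)&(P[...,2]<.085)&(P[...,2]>.03)
q=P[m];print(len(q),np.percentile(q[:,2],[90,98,100]).round(4)); q=q[q[:,2]>.063];print(cv2.minAreaRect((q[:,:2]*1000).astype(np.float32)))
E
```

```text
n2 t 18.28 pos [0.5207 0.2734 0.1461] yaw 29.6 units [-25.52 -14.86   0.75] spin 0.81 w 0.0575 gf 0.0 F [-0.  -0.3 -0.5]
228 [0.0694 0.0715 0.0723]
((519.7120971679688, 273.35870361328125), (36.37712860107422, 27.845394134521484), 33.52898406982422)
```

drive_tool --motion '[[[-1,-0.5,0],0.2],[[-1,-0.5,0],0.2],[[-1,-0.5,0],0.2],[[-1,-0.5,0],0.2],[[-1,-0.5,0],0],[[-1,-0.5,0],0],[[-1,-0.5,0],0],[[-1,-0.5,0],0]]'

```text
t: 19.0
position: [0.5182, 0.0927, 0.1429]
ee_rot: [[-0.423, 0.906, -0.003], [0.906, 0.423, -0.001], [0.001, -0.003, -1.0]]
contact_force: [0.3, -0.1, -0.6]
gripper_width: 0.0579
grasp_force: 0.0
```

drive_tool --motion '[[[-1,-0.5,0],0],[[-1,-0.5,0],0],[[-1,-0.5,0],0],[[-1,-0.5,0],0],[[-1,-0.5,0],0],[[-1,-0.5,0],0],[[-1,-0.5,0],0],[[-1,-0.5,0],0]]'

```text
t: 19.67
position: [0.5134, -0.0858, 0.1429]
ee_rot: [[-0.423, 0.906, -0.003], [0.906, 0.423, 0.0], [0.001, -0.002, -1.0]]
contact_force: [0.3, 1.2, 0.3]
gripper_width: 0.0578
grasp_force: 0.0
```

drive_tool --motion '[[[-1,-0.5,0],0],[[-1,-0.5,0],0],[[-1,-0.5,0],0],[[-1,-0.5,0],0],[[-1,-0.5,0],0],[[-0.8,-0.4,0],0],[[0,0,0],0],[[0,0,0],0]]'

```text
t: 20.33
position: [0.5099, -0.2154, 0.1429]
ee_rot: [[-0.421, 0.907, -0.002], [0.907, 0.421, 0.0], [0.001, -0.002, -1.0]]
contact_force: [-0.7, 0.8, -0.2]
gripper_width: 0.0571
grasp_force: 0.0
```

```bash
python3 - <<'E'
from h import *
go('n2',.095)
E
```

```text
n2 t 20.33 pos [ 0.5099 -0.2154  0.1429] yaw 24.9 units [-4.72 -1.92  2.39] spin -0.02 w 0.0571 gf 0.0 F [-0.7  0.8 -0.2]
```

drive_tool --motion '[[[-0.95,-0.39,0],0],[[-0.95,-0.39,0.2],0],[[-0.95,-0.39,0.4],0],[[-0.95,-0.38,0.6],0],[[-0.9,-0.37,0.6],0],[[0,0,0.5],0],[[0,0,0],0],[[0,0,0],0]]'

```text
t: 21.0
position: [0.5157, -0.3134, 0.0968]
ee_rot: [[-0.425, 0.905, -0.002], [0.905, 0.425, 0.003], [0.004, -0.001, -1.0]]
contact_force: [0.1, 1.1, 1.0]
gripper_width: 0.0576
grasp_force: 0.0
```

```bash
python3 - <<'E'
from h import *
go('n2',.0445)
im,d=grab_frame('scene');cv2.imwrite('pics/n2.png',cv2.resize(im[230:350,350:470],(600,600),interpolation=cv2.INTER_CUBIC))
E
```

```text
n2 t 21.0 pos [ 0.5157 -0.3134  0.0968] yaw 25.1 units [-0.16 -0.13  2.61] spin 0.02 w 0.0576 gf 0.0 F [0.1 1.1 1. ]
```

View pics/n2.png

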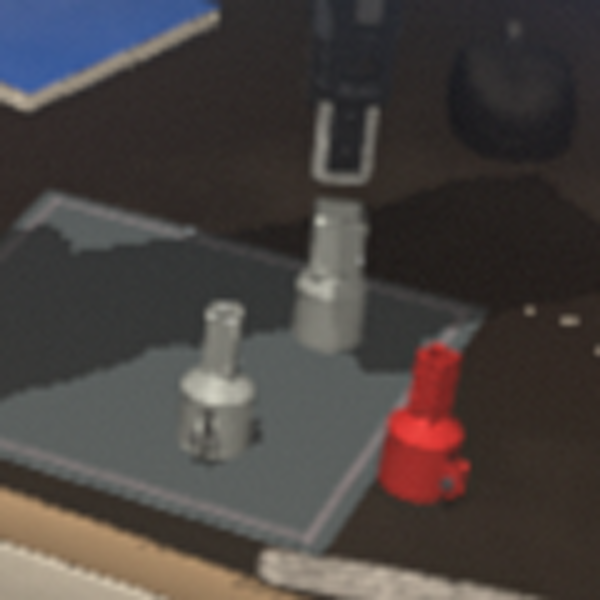

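The fingers are centred over nozzle 2 at crop (338,230). Nozzle 1 is at (222,380) and the red decoy at (425,430). I descend and grip nozzle 2.

drive_tool --motion '[[[-0.1,-0.08,0.8],0],[[0,0,0.8],0],[[0,0,0.6],0],[[0,0,0.3],0],[[0,0,0],0],[[0,0,0],0]]'

```text
t: 21.55
position: [0.5159, -0.3178, 0.0482]
ee_rot: [[-0.424, 0.906, -0.0], [0.906, 0.424, 0.0], [0.0, 0.0, -1.0]]
contact_force: [0.2, -0.6, -0.7]
gripper_width: 0.0577
grasp_force: 0.0
```

drive_tool --motion '[[[0,0,0],0],[[0,0,0],0],[[0,0,0],0],[[0,0,0],0],[[0,0,0],0],[[0,0,0],0],[[0,0,0],0]]' --fingers -1 --newtons 40

```text
t: 22.13
position: [0.5161, -0.3188, 0.0489]
ee_rot: [[-0.423, 0.906, 0.001], [0.906, 0.423, -0.001], [-0.001, 0.001, -1.0]]
contact_force: [0.0, 0.8, 5.2]
gripper_width: 0.0194
grasp_force: 43.8
```

drive_tool --motion '[[[0,0,-0.5],0],[[0,0,-1],0],[[0,0,-1],0],[[0,0,-1],0],[[0,0,-1],0],[[0,0,-1],0],[[0,0,0],0],[[0,0,0],0]]'

```text
t: 22.8
position: [0.5162, -0.3188, 0.1594]
ee_rot: [[-0.423, 0.906, 0.002], [0.906, 0.423, -0.001], [-0.002, 0.002, -1.0]]
contact_force: [0.4, 0.1, -1.1]
gripper_width: 0.019
grasp_force: 43.0
```

```bash
python3 - <<'E'
from h import *
go('p2',.155)
E
```

```text
p2 t 22.8 pos [ 0.5162 -0.3188  0.1594] yaw 25.0 units [29.23 12.38  0.18] spin -0.81 w 0.019 gf 43.0 F [ 0.4  0.1 -1.1]
```

drive_tool --motion '[[[1,0.5,0],-0.2],[[1,0.5,0],-0.2],[[1,0.5,0],-0.2],[[1,0.5,0],-0.2],[[1,0.5,0],0],[[1,0.5,0],0],[[1,0.5,0],0],[[1,0.5,0],0]]'

```text
t: 23.47
position: [0.509, -0.1383, 0.1565]
ee_rot: [[-0.494, 0.869, -0.003], [0.869, 0.494, 0.001], [0.002, -0.002, -1.0]]
contact_force: [0.4, -0.3, -1.0]
gripper_width: 0.019
grasp_force: 42.9
```

drive_tool --motion '[[[1,0.5,0],0],[[1,0.5,0],0],[[1,0.5,0],0],[[1,0.5,0],0],[[1,0.5,0],0],[[1,0.5,0],0],[[1,0.5,0],0],[[1,0.5,0],0]]'

```text
t: 24.13
position: [0.4995, 0.0399, 0.1566]
ee_rot: [[-0.494, 0.869, -0.003], [0.869, 0.494, -0.0], [0.001, -0.003, -1.0]]
contact_force: [0.3, -0.5, -0.5]
gripper_width: 0.0191
grasp_force: 42.9
```

drive_tool --motion '[[[1,0.5,0],0],[[1,0.5,0],0],[[1,0.5,0],0],[[1,0.5,0],0],[[1,0.5,0],0],[[1,0.5,0],0],[[1,0.5,0],0],[[1,0.5,0],0]]'

```text
t: 24.8
position: [0.49, 0.2181, 0.1565]
ee_rot: [[-0.494, 0.869, -0.003], [0.869, 0.494, -0.001], [0.0, -0.003, -1.0]]
contact_force: [0.6, -1.0, -1.4]
gripper_width: 0.019
grasp_force: 42.9
```

drive_tool --motion '[[[1,0.5,0],0],[[1,0.5,0],0],[[0.7,0.5,0],0],[[0,0,0],0],[[0,0,0],0],[[0,0,0],0]]'

```text
t: 25.3
position: [0.4901, 0.278, 0.1568]
ee_rot: [[-0.494, 0.869, -0.002], [0.869, 0.494, -0.002], [-0.001, -0.003, -1.0]]
contact_force: [-0.1, -0.9, -0.6]
gripper_width: 0.0191
grasp_force: 42.9
```

```bash
python3 - <<'E'
from h import *
go('p2',.12)
E
```

```text
p2 t 25.3 pos [0.4901 0.278  0.1568] yaw 29.6 units [1.56 1.06 1.84] spin -0.02 w 0.0191 gf 42.9 F [-0.1 -0.9 -0.6]
```

drive_tool --motion '[[[0.8,0.53,0],0],[[0.76,0.53,0],0],[[0,0,0.9],0],[[0,0,0.9],0],[[0,0,0],0],[[0,0,0],0],[[0,0,0],0]]'

```text
t: 25.88
position: [0.4943, 0.3159, 0.1225]
ee_rot: [[-0.493, 0.87, 0.0], [0.87, 0.493, -0.0], [-0.0, -0.0, -1.0]]
contact_force: [-0.1, 0.1, -1.1]
gripper_width: 0.0188
grasp_force: 42.9
```

```bash
python3 - <<'E'
from h import *
go('p2',.057)
s=sense();c=get_calibration('scene');im,d=grab_frame('scene')
b=s['position']+np.array([0,0,-.047])
for P in(b,[.4931,.3155,.010],[.4931,.3155,.032]):
    u,v=proj(c,P);print(round((u-130)*5),round((v-140)*5))
cv2.imwrite('pics/p2.png',cv2.resize(im[140:260,130:290],(800,600),interpolation=cv2.INTER_CUBIC))
E
```

```text
p2 t 25.88 pos [0.4943 0.3159 0.1225] yaw 29.5 units [ 0.02 -0.06  3.27] spin -0.03 w 0.0188 gf 42.9 F [-0.1  0.1 -1.1]
252 329
261 447
258 408
```

View pics/p2.png

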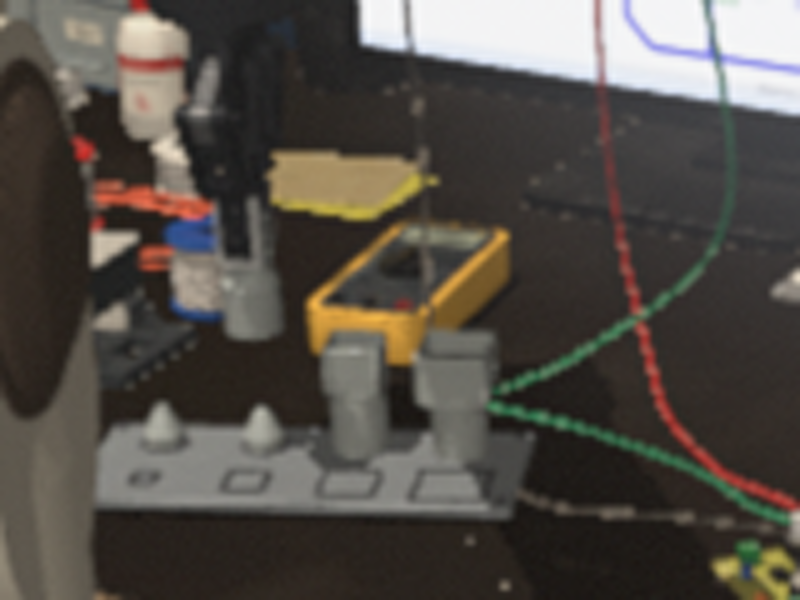

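Nozzles 3 and 4 are seated. Nozzle 2's collar is at crop (253,310) and post 2 at (262,430), as predicted. I lower it.

drive_tool --motion '[[[0,0,0.7],0],[[0,0,0.7],0],[[0,0,0.5],0],[[0,0,0.4],0],[[0,0,0.4],0],[[0,0,0.3],0],[[0,0,0.2],0],[[0,0,0],0]]'

```text
t: 26.6
position: [0.4939, 0.317, 0.0577]
ee_rot: [[-0.494, 0.869, -0.0], [0.869, 0.494, -0.0], [-0.0, -0.0, -1.0]]
contact_force: [1.0, 0.5, -0.1]
gripper_width: 0.0189
grasp_force: 42.9
```

drive_tool --motion '[[[0,0,0.1],0],[[0,0,0.05],0],[[0,0,0],0],[[0,0,0],0]]'

```text
t: 26.93
position: [0.4942, 0.3173, 0.0572]
ee_rot: [[-0.494, 0.869, 0.001], [0.869, 0.494, 0.001], [0.0, 0.001, -1.0]]
contact_force: [-3.9, -3.1, 12.9]
gripper_width: 0.0189
grasp_force: 44.7
```

drive_tool --motion '[[[0,0,0],0],[[0,0,0],0],[[0,0,0],0],[[0,0,0],0]]' --fingers 0.1

```text
t: 27.27
position: [0.4938, 0.317, 0.0551]
ee_rot: [[-0.494, 0.869, 0.0], [0.869, 0.494, 0.0], [0.0, 0.0, -1.0]]
contact_force: [0.4, -0.4, -0.4]
gripper_width: 0.0467
grasp_force: 0.0
```

drive_tool --motion '[[[0,0,-0.6],0],[[0,0,-1],0],[[0,0,-1],0],[[0,0,-1],0],[[0,0,-1],0],[[0,0,0],0],[[0,0,0],0]]'

```text
t: 27.85
position: [0.4948, 0.3176, 0.1491]
ee_rot: [[-0.494, 0.869, 0.003], [0.869, 0.494, 0.002], [0.0, 0.004, -1.0]]
contact_force: [-0.6, 0.0, 0.5]
gripper_width: 0.0471
grasp_force: 0.0
```

```bash
python3 - <<'E'
from h import *
go('n1',.15)
im,d=grab_frame('scene');c=get_calibration('scene')
P=cloud(c,d);m=(np.hypot(P[...,0]-.4931,P[...,1]-.3155)<.027)&(d>0)&(P[...,2]<.085)&(P[...,2]>.03)
q=P[m];print(len(q),np.percentile(q[:,2],[90,98,100]).round(4)); q=q[q[:,2]>.063];print(cv2.minAreaRect((q[:,:2]*1000).astype(np.float32)))
# n1 yaw: accumulate several frames of both cameras
for n in('scene','top'):
    c=get_calibration(n);Q=[]
    for k in range(6):
        im,d=grab_frame(n);P=cloud(c,d)
        m=(np.hypot(P[...,0]-.4147,P[...,1]+.3098)<.012)&(d>0)&(P[...,2]>.04)
        Q.append(P[m])
    q=np.concatenate(Q);print(n,len(q),q.mean(0).round(4),cv2.minAreaRect((q[:,:2]*1000).astype(np.float32)))
    cv2.imwrite(f'/tmp/{n}n1.png',im)
a=cv2.imread('/tmp/scenen1.png');b=cv2.imread('/tmp/topn1.png')
a=cv2.resize(a[280:330,378:410],(384,600),interpolation=cv2.INTER_CUBIC);b=cv2.resize(b[262:292,405:425],(400,600),interpolation=cv2.INTER_CUBIC)
cv2.imwrite('pics/n1.png',np.hstack([a,b]))
E
```

```text
n1 t 27.85 pos [0.4948 0.3176 0.1491] yaw 29.6 units [-25.29 -18.99  -0.12] spin 3.08 w 0.0471 gf 0.0 F [-0.6  0.   0.5]
178 [0.0695 0.0713 0.0735]
((494.852783203125, 318.0970458984375), (28.047515869140625, 21.067975997924805), 34.638607025146484)
scene 512 [ 0.4126 -0.3106  0.053 ] ((415.0228576660156, -309.7143249511719), (21.230613708496094, 12.96579647064209), 14.676469802856445)
top 147 [ 0.4142 -0.3095  0.0531] ((413.4075012207031, -309.7606201171875), (14.362689971923828, 11.555315017700195), 88.64033508300781)
```

View pics/n1.png

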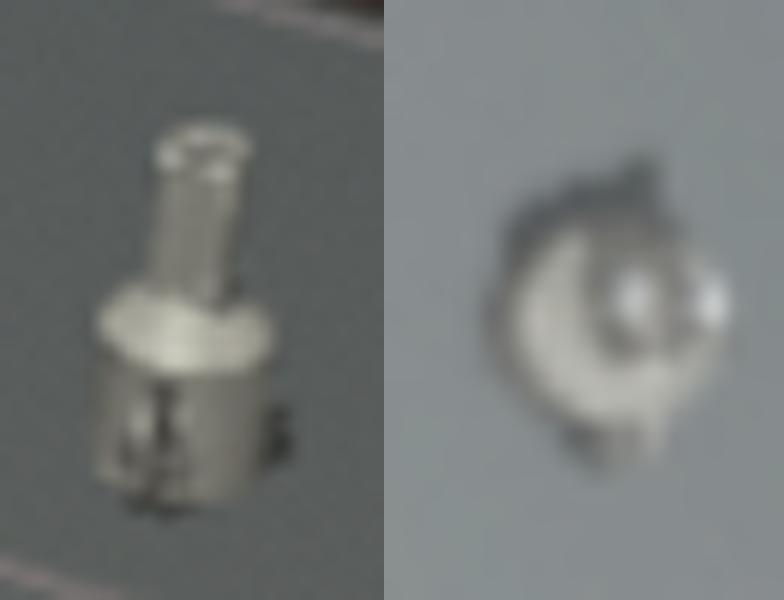

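Nozzle 2 is seated (top z≈0.071). The crop shows nozzle 1 upright and unpainted metal, with its screw towards the front (left half (160,440)), which puts its flats at a yaw of about 9°. I fetch it now.

drive_tool --motion '[[[-0.9,-0.5,0],0.9],[[-0.9,-0.5,0],0.9],[[-0.9,-0.4,0],0.9],[[-0.9,-0.4,0],0.9],[[-1,-0.3,0],0],[[-1,-0.3,0],0],[[-1,-0.3,0],0],[[-1,-0.3,0],0]]'

```text
t: 29.17
position: [0.4761, 0.1532, 0.1472]
ee_rot: [[-0.156, 0.988, 0.0], [0.988, 0.156, 0.0], [0.0, 0.0, -1.0]]
contact_force: [1.0, -0.4, 0.3]
gripper_width: 0.0469
grasp_force: 0.0
```

drive_tool --motion '[[[-1,-0.3,0],0],[[-1,-0.3,0],0],[[-1,-0.3,0],0],[[-1,-0.3,0],0],[[-1,-0.3,0],0],[[-1,-0.3,0],0],[[-1,-0.3,0],0],[[-1,-0.3,0],0]]'

```text
t: 29.83
position: [0.4537, -0.0125, 0.1473]
ee_rot: [[-0.157, 0.988, 0.001], [0.988, 0.157, 0.0], [0.0, 0.001, -1.0]]
contact_force: [0.7, -0.8, 0.0]
gripper_width: 0.0468
grasp_force: 0.0
```

drive_tool --motion '[[[-1,-0.2,0],0],[[-1,-0.2,0],0],[[-1,-0.2,0],0],[[-1,-0.2,0],0],[[-1,-0.2,0],0],[[-1,-0.2,0],0],[[-1,-0.2,0],0],[[0,0,0],0]]'

```text
t: 30.5
position: [0.4478, -0.1587, 0.1475]
ee_rot: [[-0.151, 0.989, 0.001], [0.989, 0.151, -0.002], [-0.002, 0.001, -1.0]]
contact_force: [0.7, -0.1, -0.5]
gripper_width: 0.0465
grasp_force: 0.0
```

```bash
sed -i "s/'n1':([^)]*)/'n1':(.4148,-.3098,.047,9.)/" h.py; python3 - <<'E'
from h import *
go('n1',.1)
E
```

```text
n1 t 30.5 pos [ 0.4478 -0.1587  0.1475] yaw 8.7 units [-7.21 -2.77  2.39] spin -0.05 w 0.0465 gf 0.0 F [ 0.7 -0.1 -0.5]
```

drive_tool --motion '[[[-1,-0.39,0],0],[[-1,-0.39,0],0],[[-1,-0.39,0],0],[[-1,-0.39,0],0],[[-1,-0.39,0],0],[[-1,-0.39,0],0],[[-1,-0.39,0],0],[[0,0,0],0]]'

```text
t: 31.17
position: [0.4148, -0.3054, 0.1475]
ee_rot: [[-0.151, 0.988, 0.0], [0.988, 0.151, -0.003], [-0.003, -0.0, -1.0]]
contact_force: [0.1, -0.0, 1.5]
gripper_width: 0.0467
grasp_force: 0.0
```

drive_tool --motion '[[[0,0,0.8],0],[[0,0,0.8],0],[[0,0,0.8],0],[[0,0,0],0],[[0,0,0],0]]'

```text
t: 31.58
position: [0.4157, -0.2998, 0.0985]
ee_rot: [[-0.157, 0.988, -0.002], [0.988, 0.157, 0.001], [0.002, -0.002, -1.0]]
contact_force: [0.3, -0.6, 1.1]
gripper_width: 0.0471
grasp_force: 0.0
```

```bash
python3 - <<'E'
from h import *
go('n1',.047)
E
```

```text
n1 t 31.58 pos [ 0.4157 -0.2998  0.0985] yaw 9.0 units [-0.49 -0.12  2.58] spin 0.01 w 0.0471 gf 0.0 F [ 0.3 -0.6  1.1]
```

drive_tool --motion '[[[-0.25,-0.06,0],0],[[-0.22,-0.06,0],0],[[0,0,0.9],0],[[0,0,0.9],0],[[0,0,0.7],0],[[0,0,0],0],[[0,0,0],0]]'

```text
t: 32.17
position: [0.415, -0.3111, 0.0494]
ee_rot: [[-0.156, 0.988, -0.0], [0.988, 0.156, -0.0], [0.0, -0.0, -1.0]]
contact_force: [-0.6, -0.6, 0.4]
gripper_width: 0.0469
grasp_force: 0.0
```

drive_tool --motion '[[[0,0,0],0],[[0,0,0],0],[[0,0,0],0],[[0,0,0],0],[[0,0,0],0],[[0,0,0],0],[[0,0,0],0]]' --fingers -1 --newtons 40

```text
t: 32.75
position: [0.4159, -0.3113, 0.0502]
ee_rot: [[-0.156, 0.988, 0.002], [0.988, 0.156, -0.001], [-0.001, 0.002, -1.0]]
contact_force: [0.0, -0.3, 6.5]
gripper_width: 0.0107
grasp_force: 43.1
```

drive_tool --motion '[[[0,0,-0.5],0],[[0,0,-1],0],[[0,0,-1],0],[[0,0,-1],0],[[0,0,-1],0],[[0,0,-1],0],[[0,0,0],0],[[0,0,0],0]]'

```text
t: 33.42
position: [0.4158, -0.311, 0.1606]
ee_rot: [[-0.157, 0.988, 0.003], [0.988, 0.157, -0.001], [-0.002, 0.002, -1.0]]
contact_force: [0.4, 0.2, -0.2]
gripper_width: 0.011
grasp_force: 42.2
```

```bash
python3 - <<'E'
from h import *
go('p1',.16)
E
```

```text
p1 t 33.42 pos [ 0.4158 -0.311   0.1606] yaw 9.0 units [ 3.276e+01  7.810e+00 -1.000e-02] spin -3.61 w 0.011 gf 42.2 F [ 0.4  0.2 -0.2]
```

drive_tool --motion '[[[1,0.35,0],-0.9],[[1,0.45,0],-0.9],[[1,0.55,0],-0.9],[[1,0.65,0],-0.9],[[1,0.67,0],0],[[1,0.67,0],0],[[1,0.67,0],0],[[1,0.67,0],0]]'

```text
t: 34.08
position: [0.4359, -0.1246, 0.158]
ee_rot: [[-0.494, 0.869, -0.002], [0.869, 0.494, 0.001], [0.002, -0.002, -1.0]]
contact_force: [0.2, -0.6, -1.7]
gripper_width: 0.0104
grasp_force: 42.1
```

drive_tool --motion '[[[1,0.67,0],0],[[1,0.67,0],0],[[1,0.67,0],0],[[1,0.67,0],0],[[1,0.67,0],0],[[1,0.67,0],0],[[1,0.67,0],0],[[1,0.67,0],0]]'

```text
t: 34.75
position: [0.4499, 0.067, 0.158]
ee_rot: [[-0.494, 0.869, -0.003], [0.869, 0.494, -0.0], [0.001, -0.002, -1.0]]
contact_force: [1.0, -0.2, -0.6]
gripper_width: 0.0105
grasp_force: 42.1
```

drive_tool --motion '[[[1,0.67,0],0],[[1,0.67,0],0],[[1,0.67,0],0],[[1,0.67,0],0],[[1,0.67,0],0],[[1,0.67,0],0],[[1,0.67,0],0],[[1,0.67,0],0]]'

```text
t: 35.42
position: [0.4641, 0.2587, 0.1577]
ee_rot: [[-0.494, 0.869, -0.003], [0.869, 0.494, -0.001], [0.0, -0.003, -1.0]]
contact_force: [0.3, 0.4, -0.6]
gripper_width: 0.011
grasp_force: 42.2
```

drive_tool --motion '[[[1,0.67,0],0],[[1,0.67,0],0],[[0.7,0.6,0],0],[[0,0,0],0],[[0,0,0],0],[[0,0,0],0]]'

```text
t: 35.92
position: [0.4716, 0.3228, 0.1578]
ee_rot: [[-0.494, 0.869, -0.002], [0.869, 0.494, -0.002], [-0.001, -0.003, -1.0]]
contact_force: [0.2, -1.1, -0.2]
gripper_width: 0.0108
grasp_force: 42.1
```

```bash
python3 - <<'E'
from h import *
go('p1',.12)
E
```

```text
p1 t 35.92 pos [0.4716 0.3228 0.1578] yaw 29.6 units [1.75 0.76 1.89] spin -0.02 w 0.0108 gf 42.1 F [ 0.2 -1.1 -0.2]
```

drive_tool --motion '[[[0.9,0.42,0],0],[[0.9,0.42,0],0],[[0,0,0.9],0],[[0,0,0.9],0],[[0,0,0],0],[[0,0,0],0],[[0,0,0],0]]'

```text
t: 36.5
position: [0.4697, 0.3627, 0.1235]
ee_rot: [[-0.493, 0.87, 0.0], [0.87, 0.493, -0.0], [-0.0, -0.0, -1.0]]
contact_force: [0.1, -0.1, -0.7]
gripper_width: 0.0108
grasp_force: 42.1
```

```bash
python3 - <<'E'
from h import *
go('p1',.0582)
s=sense();c=get_calibration('scene');im,d=grab_frame('scene')
b=s['position']+np.array([0,0,-.048])
for P in(b,[.4675,.3606,.010],[.4675,.3606,.032]):
    u,v=proj(c,P);print(round((u-130)*5),round((v-140)*5))
cv2.imwrite('pics/p1.png',cv2.resize(im[140:260,130:290],(800,600),interpolation=cv2.INTER_CUBIC))
E
```

```text
p1 t 36.5 pos [0.4697 0.3627 0.1235] yaw 29.5 units [-0.04 -0.15  3.27] spin -0.03 w 0.0108 gf 42.1 F [ 0.1 -0.1 -0.7]
149 325
162 444
158 405
```

View pics/p1.png

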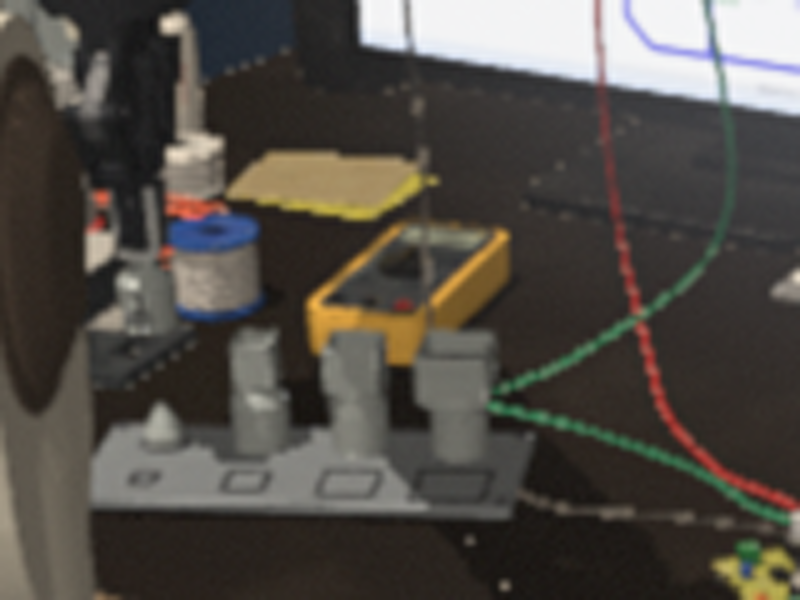

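Three nozzles stand seated. Nozzle 1's collar is at crop (147,300), above post 1 at (162,430), in line with the prediction. I lower it.

drive_tool --motion '[[[0,-0.05,0.7],0],[[0,0,0.7],0],[[0,0,0.5],0],[[0,0,0.4],0],[[0,0,0.4],0],[[0,0,0.3],0],[[0,0,0.2],0],[[0,0,0],0]]'

```text
t: 37.22
position: [0.4683, 0.3626, 0.0588]
ee_rot: [[-0.494, 0.869, -0.001], [0.869, 0.494, -0.001], [-0.001, -0.001, -1.0]]
contact_force: [-0.2, -0.9, -1.5]
gripper_width: 0.0112
grasp_force: 42.0
```

drive_tool --motion '[[[0,0,0.1],0],[[0,0,0.05],0],[[0,0,0],0],[[0,0,0],0]]'

```text
t: 37.55
position: [0.4686, 0.3629, 0.0585]
ee_rot: [[-0.494, 0.87, 0.0], [0.87, 0.494, -0.001], [-0.001, 0.0, -1.0]]
contact_force: [-5.4, -6.0, 18.0]
gripper_width: 0.0113
grasp_force: 44.6
```

Nozzle 1 is seated, with 18 N of contact force. I release it and retreat.

drive_tool --motion '[[[0,0,0],0],[[0,0,0],0],[[0,0,0],0],[[0,0,0],0]]' --fingers 0.1

```text
t: 37.88
position: [0.4683, 0.3637, 0.056]
ee_rot: [[-0.494, 0.869, 0.0], [0.869, 0.494, 0.0], [0.0, 0.0, -1.0]]
contact_force: [-0.6, -0.1, 0.3]
gripper_width: 0.0468
grasp_force: 0.0
```

drive_tool --motion '[[[0,0,-0.6],0],[[0,0,-1],0],[[0,0,-1],0],[[0,0,-1],0],[[0,0,-1],0],[[0,0,-1],0],[[0,-1,0],0],[[0,-1,0],0]]'

```text
t: 38.55
position: [0.4348, 0.3446, 0.1706]
ee_rot: [[-0.494, 0.869, 0.004], [0.87, 0.494, 0.003], [0.001, 0.005, -1.0]]
contact_force: [-0.4, -0.2, 0.3]
gripper_width: 0.0469
grasp_force: 0.0
```

drive_tool --motion '[[[0.6,-0.9,0],0],[[0.6,-0.9,0],0],[[0.6,-0.9,0],0],[[0.6,-0.5,0],0],[[0,0,0],0],[[0,0,0],0],[[0,0,0],0]]'

```text
t: 39.13
position: [0.3553, 0.3537, 0.1687]
ee_rot: [[-0.494, 0.869, 0.001], [0.869, 0.494, 0.001], [-0.0, 0.001, -1.0]]
contact_force: [0.3, 0.2, -1.1]
gripper_width: 0.0468
grasp_force: 0.0
```

```bash
python3 - <<'E'
from h import *
ims={}
for cam in('scene','top'):
    im,d=grab_frame(cam);c=get_calibration(cam);P=cloud(c,d);ims[cam]=im
    for k,r in zip('1234',(.010,.016,.022,.026)):
        x,y=T['p'+k][:2]
        m=(np.hypot(P[...,0]-x,P[...,1]-y)<r)&(d>0)&(P[...,2]<.085)&(P[...,2]>.03)
        q=P[m]
        if len(q)>5:print(cam,k,len(q),np.percentile(q[:,2],[50,95]).round(4),q.mean(0).round(4))
a=cv2.resize(ims['scene'][140:260,130:330],(800,480),interpolation=cv2.INTER_CUBIC)
cv2.imwrite('pics/end.png',a);cv2.imwrite('/tmp/topend.png',ims['top'])
s=sense();print(s['t'],s['position'])
E
```

```text
scene 1 85 [0.0544 0.0703] [0.4652 0.3596 0.053 ]
scene 2 176 [0.0515 0.0704] [0.4892 0.3137 0.0517]
scene 3 229 [0.0563 0.0708] [0.5135 0.2684 0.0544]
scene 4 266 [0.0583 0.0692] [0.5389 0.2233 0.0556]
top 1 55 [0.0545 0.0698] [0.4667 0.3596 0.0527]
top 2 104 [0.0573 0.0709] [0.4918 0.3146 0.0547]
top 3 136 [0.0587 0.0699] [0.5176 0.2717 0.0586]
top 4 197 [0.0581 0.0703] [0.5423 0.2264 0.0592]
39.2333 [0.35548431 0.35332602 0.16833849]
```

View pics/end.png

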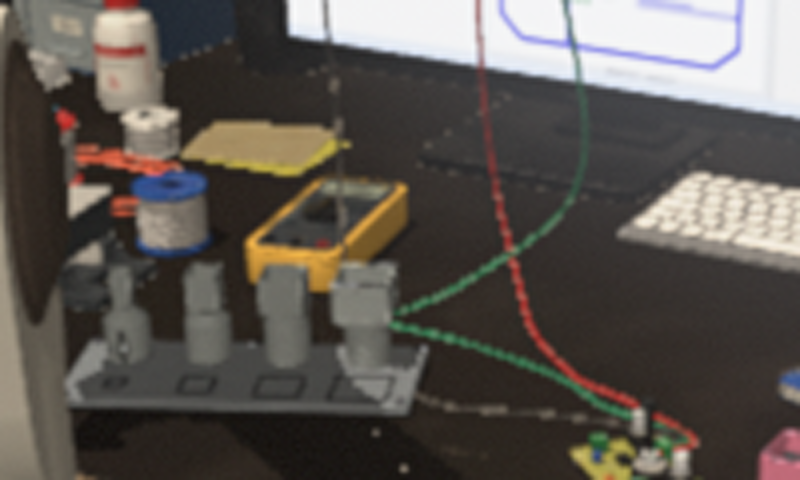

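All four nozzles stand upright on their posts, smallest to largest, at crop (125,315), (207,315), (285,315) and (365,315). Their tops all read z≈0.070, so they are fully down. I hand the job in.

```bash
python3 -c "
from workcell import *
print(finish_job())"
```

```text
the job is handed in; nothing more can be done
None
```

The job is handed in: all four nozzles stand mouth up on their matching posts, smallest to largest, with tops at about 70 mm (fully down on the plate), 39 s into the 115 s limit, and the arm is clear of them.

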